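# Slide the pill box away between the two jars

## Robot

A 7-joint arm with a two-finger parallel gripper is mounted at the origin on the work surface. World frame = base frame: x ahead of the robot, y to its left, z up, the work surface at z = 0. Lengths are in m, angles in rad, forces in N, time in s.
With the tool pointing down it reaches from about 0.4 to 0.85 m from the base axis. Payload 4.5 kg.
Tool frame: the origin (TCP) lies midway between the tips of the shut fingers; the grasp point (between the pads) lies 19 mm behind it; z points along the fingers, y is the direction in which the jaws open and shut (so a half turn about z gives the same grasp; the last joint's range is limited). The gripper opens to 88 mm and grips with 3 to 60 N. Pads are 18 mm wide; open, the fingers measure 123 mm over their backs; the gripper's body (75 mm by 187 mm) begins 45 mm behind the grasp point.
Start: joints at [1.262, 0.689, -0.195, 1.565, 0.157, 0.902, -0.215], TCP at [0.21, -0.589, 0.239] pointing down, gripper open.
Joint ranges: [-3.01, 3.01], [-0.46, 2.08], [-1.47, 1.51], [0.13, 2.56], [-1, 4.14], [0.04, 2.09], [-2.66, 2.66]. Speed limits (rad/s): [2.57, 2.57, 3.14, 3.14, 3.14, 3.14, 3.14].

## Interface

Orientations are given as a unit quaternion [x, y, z, w].
In Python, from plant import get_state, snapshot, finish_job, find_in gives the robot as it stands.
- The arm moves only by the shell command python3 -m creep 'ROWS' [OPENING] [FORCE]. ROWS is JSON, one flat list of numbers, 6 for each row, row after row: the shift along the tool's x, y, z in mm, then the turn, a rotation vector about the tool's x, y, z in degrees. In form: [tx, ty, tz, wx, wy, wz, tx, ty, tz, wx, wy, wz, ...]. A call has 1 to 5 rows; each row shifts and turns the pose as measured when the row begins, along the tool's axes as they then stand; what a row does not reach is not made up. A row lasts 1/12 s, in which the tool goes at most 41.7 mm and 7.16 degrees, less where a joint would pass 70% of its speed; a pose out of reach is approached as far as the arm can. A call is refused whole if a number of a shift passes 41.7 or a number of a turn 7.16, either way. A call with a gripper value outside its range is refused whole. OPENING is the finger opening in mm, from 0 to 88.1, set as the call begins (- or left out, the last holds). The fingers move at their own pace and stop on an object; FORCE is the grip in N (left out, the last holds). Time passes only in rows, so rows that do not move let the fingers close. It gives the time, the measured TCP pose, the force and the opening at its end, in the units of the state.
- get_state(): the state, without advancing time (a new reading comes with each control period).
- snapshot(name): name is "side" or "top" or "wrist"; returns a dict with "color" (400x640x3 uint8, red, green, blue), "intrinsics" (3x3 intrinsics, pixels), "extrinsics" (4x4, takes a point from world to camera coordinates). Camera axes: x right, y down, z forward; pixel columns grow to the right and rows downward; lengths in m; the calibration is good to about 2 mm. A picture is of the moment at which its call begins. There is no depth.
- finish_job(): hands the job in, once; it reports no verdict.
Trained networks look in the newest picture that a camera, given by its name, has taken for a name from the list of things; names that differ only in an ending like _2 or _b are one class to them, and where a whole thing is asked for, a point or a joint stands for the part that bears it (a point fixed in the world has none). Each returns a list of dicts, best first, with "score" (0 to 1); they miss things now and then, are a little off and sometimes report something else, mostly with a low value. They report only what shows in the picture. A call takes as long as a camera call. They do not tell look-alikes from the thing itself.
- find_in(thing, camera): "xy" ([column, row] in pixels, amid what is visible of it).
The state is a dict: "clock": time; "q": joint angles; "qd": joint speeds; "joint_torque": joint torques, N m; "tool_pos": TCP position; "eef_rot": TCP orientation; "contact_force": force on the tool from outside, world axes, zero at the start; "moment": the same for the moment, N m; "opening": opening from 0.0 (shut) to 1.0 (fully open).
Only numpy, scipy, OpenCV 4.12 (cv2) and the standard library are available. Lean on these libraries where they do the work, as an engineer would, in place of code of your own. Each camera call takes 0.05 s, during which the arm holds its last target.

## Task

Put the pill box away in its sheltered place behind the two white jars: with the fingertips, push its tray fully shut and slide the box through the narrow gap between the jars until the whole box is just clear behind them, lying flat and roughly in line with the gap. Push only: do not lift or tip the box, do not knock the jars hard, and leave the thermometer, funnel and teaspoon where they are.

Things in the scene. Friction and masses are not known exactly. Their poses are not given: they have to be found in the camera images.
- pill_box: Loose grey plastic pill box (150 to 250 g with its tray): a sleeve 84 long (x) x 60 wide (y) x 26 mm tall, with small rounded corners at its far (+x) end. Origin: centre of the sleeve's underside. Its +x end is closed and goes first into the gap; its -x end is the open mouth with the pull-out tray, on the side nearer the robot. It starts in front of the jars, off the gap's line and turned a little.
- tray (a joint): How far the pill box's tray is pulled out, in m: 0 is fully shut, it starts 0.010 to 0.020 out. Pushing its face plate shuts it; it stays where it is left and slides far more easily than the whole box does, so a push on the face plate first shuts the tray and then moves the box.
- tray_front (a point): Middle of the outer face of the tray's grey face plate (58 wide x 24 mm tall, with a dark round dimple), 13 mm above the box's underside. With the tray shut it lies 46 mm behind the box's origin, along the box's -x; it is then the hindmost part of the box.
- jar_a: White ceramic jar with a clip-on lid (steel wire clip, orange seal), left of the gap as the robot sees it: 70 mm across, 57 mm tall, round and upright, full and so heavy that it does not budge. Origin: centre of its underside. Its x axis points straight through the gap, away from the robot; its y axis points along the line of the two jars, away from jar_b. The wire clip sticks out 7 mm at the jar's front (-x).
- jar_b: The matching jar, right of the gap, same size and axes, as immovable. The jars' centres are 136 to 139 mm apart, which leaves a gap of 66 to 69 mm at its narrowest, on the line joining their centres, for the 60 mm wide box.
- thermometer: Loose thermometer in a metal tube, 155 mm long, 14 mm thick, lying on its clip to the left of jar_a. Origin: near its middle, on the surface. Bystander.
- funnel: Loose green plastic funnel standing upside down, 86 mm across the mouth, 92 mm tall, right of jar_b. Origin: centre of its mouth on the surface. Bystander.
- teaspoon: Loose steel teaspoon, 140 mm long, lying in front of the funnel, to the right of the pill box. Origin: near its middle, on the surface. Bystander.
Not all that is in view belongs to the job. Of the things shaped like the pill_box, the grey one is meant.

How it is judged:
On the way, in this order (a step that is already met when the one before it is completed fails the run):
1. the tray is pushed shut (value of joint tray below 0.003 m), for 0.1 s.
2. the shut box is in the gap, its middle between the jars (x of pill_box in the frame of jar_a between -0.03 and 0.03 m and y of pill_box in the frame of jar_a between -0.08075 and -0.05675 m and value of joint tray below 0.003 m), for 0.1 s.
At the end, for the whole second after the job is handed in: The pill box rests flat behind the jars, tray shut to within 3 mm: its rear face is 30 to 90 mm past the line joining the jars' centres (the jars' backs are at 35 mm), its middle within 20 mm of the gap's centre line, and it is turned no more than 15 degrees from that line (x of tray_front in the frame of jar_a between 0.03 and 0.09 m and y of pill_box in the frame of jar_a between -0.08875 and -0.04875 m and angle between the x axis of pill_box and the x axis of jar_a, either way round below 0.26 rad and value of joint tray below 0.003 m and height (world z) of pill_box below 0.004 m and angle between pill_box's own z axis and vertical below 0.06 rad and linear speed of pill_box below 0.01 m/s); the robot touches nothing.
It fails at once if the pill box is lifted or tipped (height (world z) of pill_box above 0.01 m or angle between pill_box's own z axis and vertical above 0.2 rad).
It fails at once if a jar is knocked hard (over 15 N) by the robot or by the box (contact force between any of the arm, the fingers, pill_box and jar_a above 15 N or contact force between any of the arm, the fingers, pill_box and jar_b above 15 N).
It fails at once if the thermometer, funnel or teaspoon is moved more than 15 mm (distance of any of thermometer, funnel, teaspoon from where it was at the start of the episode above 0.015 m).
It also fails if it takes over 61 s, if anything falls off the work surface, if the arm or the gripper's body presses on something with over 40 N, if the wrist force passes 120 N, or if a joint passes its speed limit or range.

## Working session

There is one attempt and no reset: what is moved stays moved. The work goes in short steps, Python scripts to look and compute and a shell command to move; the robot and the scene stay as the last step left them, time stands still between calls to the robot, and variables do not carry over. Pictures are saved under pics/ and viewed, and the job is handed in when it is done.

```bash
ls; mkdir -p pics
python3 - <<'E'
from plant import *
import cv2,numpy as np
s=get_state();print(s['clock'],s['tool_pos'],s['eef_rot'],s['opening'])
for c in ['top','side']:
    d=snapshot(c);cv2.imwrite(f'pics/{c}0.png',d['color'][:,:,::-1])
    np.savez(f'{c}_cal.npz',K=d['intrinsics'],E=d['extrinsics'])
    for t in ['pill_box','tray_front','jar_a','thermometer','funnel','teaspoon']:
        print(c,t,[(np.round(r['xy']).tolist(),round(r['score'],2)) for r in find_in(t,c)])
E
```

```text
pics
0.0 [ 0.20982873 -0.5880513   0.23791113] [ 9.85337482e-01  1.70614172e-01 -2.18154817e-04 -8.95957009e-04] 1.0022560105498055
top pill_box [([432.0, 282.0], 0.87), ([331.0, 253.0], 0.76), ([411.0, 208.0], 0.73)]
top tray_front [([414.0, 230.0], 0.51), ([421.0, 259.0], 0.42)]
top jar_a [([422.0, 141.0], 0.94), ([352.0, 142.0], 0.73)]
top thermometer [([295.0, 140.0], 0.69)]
top funnel [([483.0, 119.0], 0.84)]
top teaspoon [([505.0, 164.0], 0.69)]
side pill_box [([381.0, 266.0], 0.95), ([282.0, 245.0], 0.86), ([340.0, 339.0], 0.57)]
side tray_front [([376.0, 280.0], 0.98), ([274.0, 259.0], 0.85)]
side jar_a [([438.0, 227.0], 0.89), ([381.0, 196.0], 0.58)]
side thermometer [([330.0, 180.0], 0.88)]
side funnel [([528.0, 257.0], 0.98)]
side teaspoon [([374.0, 283.0], 0.7), ([517.0, 309.0], 0.59)]
```

View pics/top0.png

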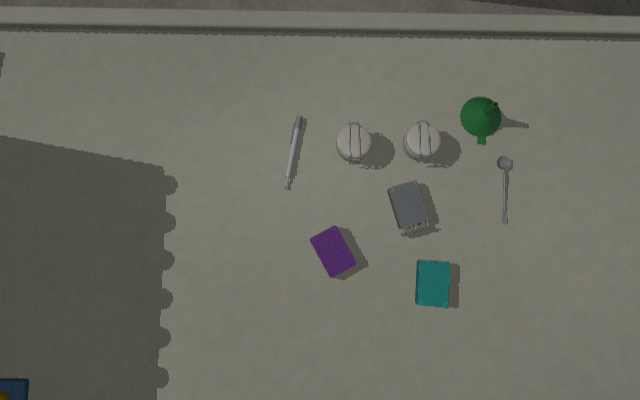

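View pics/side0.png

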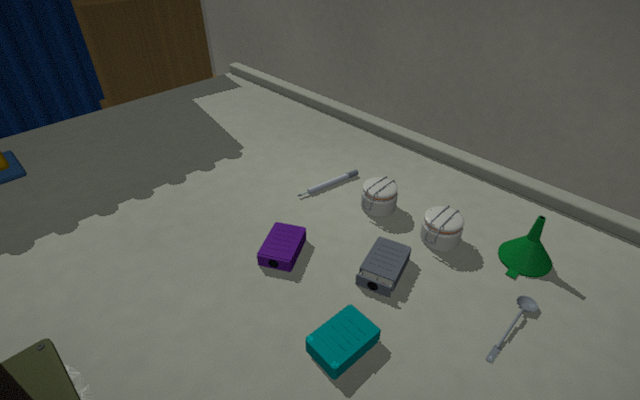

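Candidates in the top view are the grey box (409,205), the purple one (332,251) and the teal one (433,283). By the description it is the grey one, with its tray and dimple facing the robot. I'll check that in a close crop and localise it.

```bash
cat > h.py <<'E'
import numpy as np,cv2
def cal(c):
    d=np.load(f'{c}_cal.npz');return d['K'],d['E']
def back(c,uv,z):
    K,E=cal(c);R,t=E[:3,:3],E[:3,3]
    C=-R.T@t;d=R.T@np.linalg.solve(K,[uv[0],uv[1],1]);return C+d*(z-C[2])/d[2]
def proj(c,P):
    K,E=cal(c);p=K@(E[:3,:3]@np.asarray(P)+E[:3,3]);return p[:2]/p[2]
E
python3 - <<'E'
from h import *
for c in ['top','side']:
    K,E=cal(c);print(c,K[0,0],(-E[:3,:3].T@E[:3,3]).round(3))
im=cv2.imread('pics/top0.png')
def crop(im,x,y,w,h,s,n): cv2.imwrite(n,cv2.resize(im[y:y+h,x:x+w],None,fx=s,fy=s,interpolation=cv2.INTER_CUBIC))
crop(im,320,105,150,140,5,'pics/topc.png'); 
a=cv2.imread('pics/side0.png');crop(a,340,160,140,140,4,'pics/sidec.png')
for uv,z,n in [((354,142),.05,'ja'),((422,141),.05,'jb'),((409,205),.026,'box'),((483,119),.05,'fun'),((505,164),0,'sp'),((295,140),0,'th')]:
    print(n,back('top',uv,z).round(3))
E
```

```text
top 517.0811268258834 [0.442 0.043 1.049]
side 390.2427000268867 [ 0.149 -0.388  0.489]
ja [ 0.66  -0.033  0.05 ]
jb [ 0.664 -0.167  0.05 ]
box [ 0.539 -0.145  0.026]
fun [ 0.71  -0.289  0.05 ]
sp [ 0.629 -0.349  0.   ]
th [0.673 0.085 0.   ]
```

View pics/topc.png

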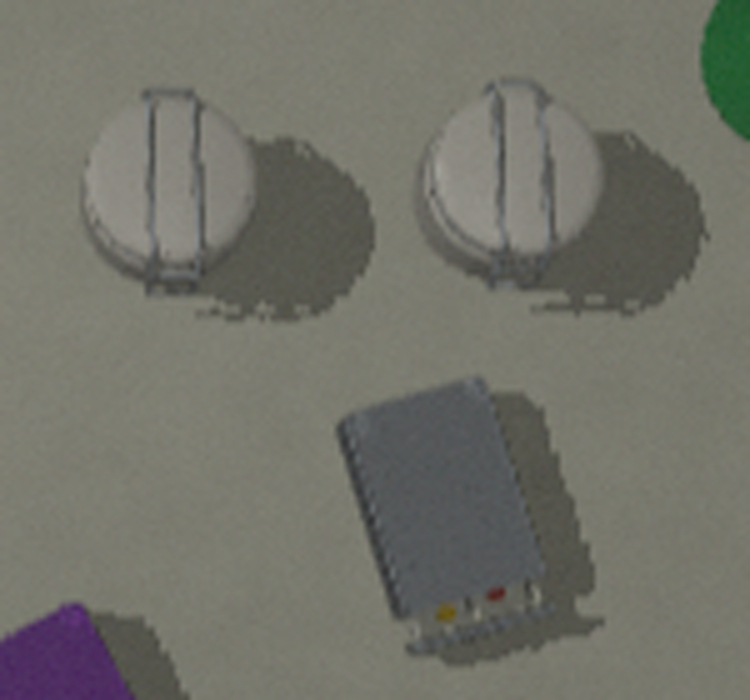

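View pics/sidec.png

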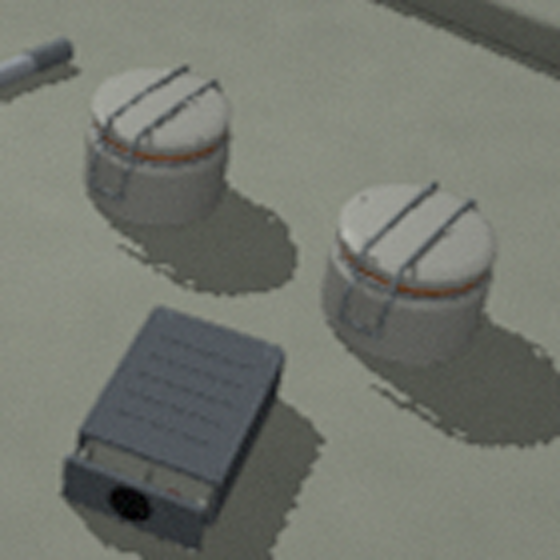

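```bash
cat >> h.py <<'E'
def boxpts(x,y,th,tray=0):
    R=np.array([[np.cos(th),-np.sin(th)],[np.sin(th),np.cos(th)]])
    L=[(42,30),(42,-30),(-42,-30),(-42,30)]
    T=[(-42-tray*1e3-4,29),(-42-tray*1e3-4,-29)]
    f=lambda p:(R@np.array(p)/1e3+[x,y])
    return [f(p) for p in L],[f(p) for p in T]
def overlay(im,c,box,jars,win,s,name):
    x0,y0,w,h=win
    o=cv2.resize(im[y0:y0+h,x0:x0+w],None,fx=s,fy=s,interpolation=cv2.INTER_CUBIC)
    P=lambda p,z:tuple(int(v) for v in ((proj(c,[*p,z])+.5-[x0,y0])*s).round())
    S,T=boxpts(*box)
    for z,col in ((.026,(0,255,0)),(0.0,(0,160,255))):
        cv2.polylines(o,[np.array([P(p,z) for p in S])],True,col,1)
    cv2.line(o,P(T[0],.025),P(T[1],.025),(255,0,255),1)
    for j in jars:
        for z in (0,.057):
            cv2.polylines(o,[np.array([P((j[0]+.035*np.cos(a),j[1]+.035*np.sin(a)),z) for a in np.linspace(0,6.28,60)])],True,(0,0,255) if z else (255,255,0),1)
    cv2.imwrite(name,o)
E
python3 - <<'E'
from h import *
px=lambda a,b:((a+.5)/5-.5+320,(b+.5)/5-.5+105)
A=back('top',px(170,180),.057);B=back('top',px(516,175),.057);print(A,B,np.linalg.norm(A-B))
C=np.array([back('top',px(*p),.026)[:2] for p in [(345,422),(482,378),(547,572),(402,615)]]);print(C.round(4))
c=C.mean(0);ax=C[0]+C[1]-C[2]-C[3];th=np.arctan2(ax[1],ax[0])
print(c,np.degrees(th)); 
T=[back('top',px(*p),.025) for p in [(408,648),(553,610)]];print(T)
g=B[:2]-A[:2]; gx=np.arctan2(g[0],-g[1]);print('gap ang',np.degrees(gx))
m=(np.array(T).mean(0)[:2]-c)@[np.cos(th),np.sin(th)];print('tray',-m-.046)
overlay(cv2.imread('pics/top0.png'),'top',(c[0],c[1],th,-m-.046),[A,B],(320,105,150,140),5,'pics/ov.png')
overlay(cv2.imread('pics/side0.png'),'side',(c[0],c[1],th,-m-.046),[A,B],(340,160,140,140),5,'pics/ovs.png')
E
```

```text
[ 0.66110845 -0.03199426  0.057     ] [ 0.66511087 -0.16760011  0.057     ] 0.1356649022810685
[[ 0.5706 -0.1047]
 [ 0.5891 -0.1597]
 [ 0.5117 -0.1848]
 [ 0.4939 -0.1271]]
[ 0.54131582 -0.14407273] 17.136621869534327
[array([ 0.48093154, -0.12956486,  0.025     ]), array([ 0.49672097, -0.1872308 ,  0.025     ])]
gap ang 1.6906002828144797
tray 0.008380198578853915
```

View pics/ov.png

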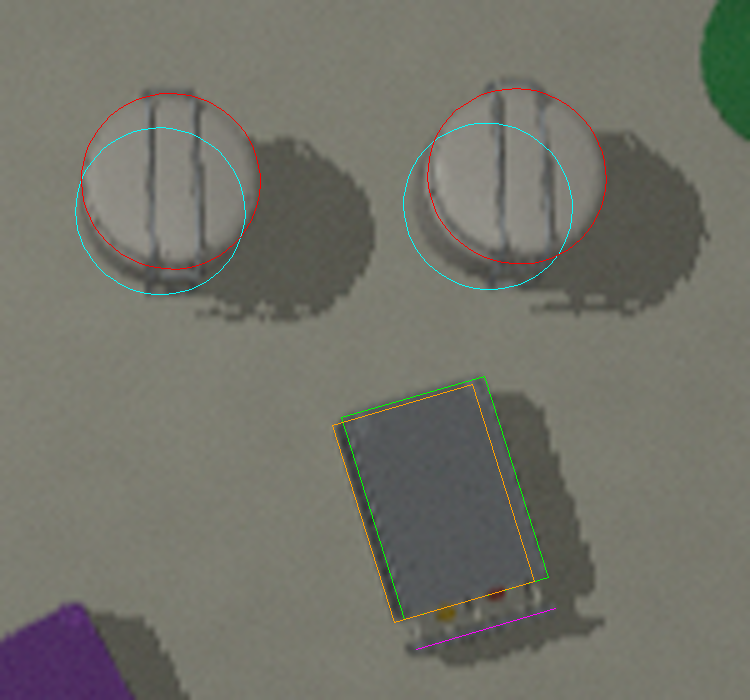

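View pics/ovs.png

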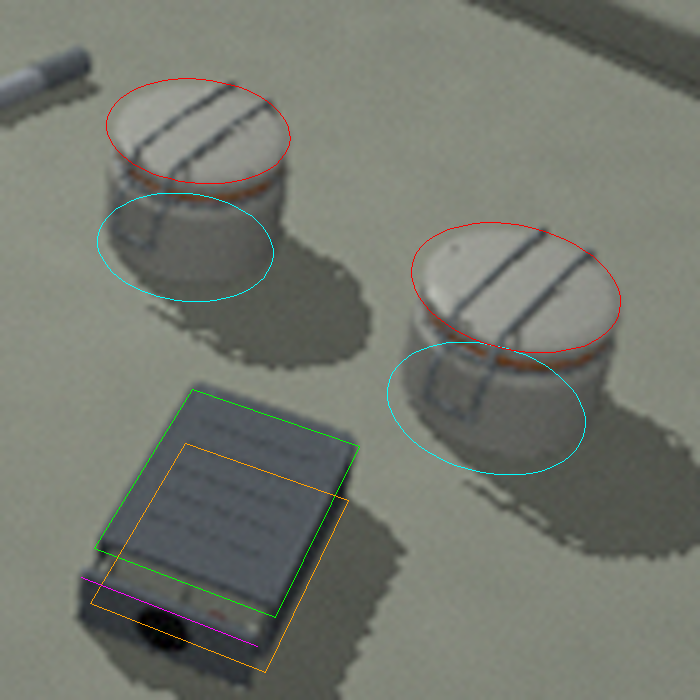

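The grey box is confirmed: its tray is about 10–15 mm out at the near end, with the dimple visible. Overlay estimates:

| Item | Position | Heading |
|---|---|---|
| Box | (0.541, -0.144) | 17° |
| Gap centre | about (0.663, -0.100) | 1.7° |

The plan has three parts:
1. Push the box sideways (+y) with two spread fingertips on its right side, turning it into line.
2. Push it from behind through the gap.
3. Check with pictures between pushes.

```bash
cat > go.py <<'E'
# prints what remains to a target, in tool axes: python3 go.py x y z yaw(deg of tool x)
import sys;from plant import get_state;import numpy as np
from scipy.spatial.transform import Rotation as R
s=get_state();r=R.from_quat(s['eef_rot']);p=np.array(s['tool_pos'])
X=r.apply([1,0,0]);yaw=np.degrees(np.arctan2(X[1],X[0]));
print('t%.2f'%s['clock'],'pos',p.round(4),'yaw %.2f'%yaw,'F',np.round(s['contact_force'],1),'open %.3f'%s['opening'],'q7 %.2f'%s['q'][6])
if len(sys.argv)>4:
    x,y,z,w=map(float,sys.argv[1:5])
    d=r.inv().apply(np.array([x,y,z])-p)*1e3
    T=R.from_euler('z',w,degrees=True)*R.from_quat([1,0,0,0])
    print('shift tool mm',d.round(1),'turn deg',np.degrees((r.inv()*T).as_rotvec()).round(2))
E
python3 go.py 0.560 -0.2055 0.15 107
```

```text
t0.70 pos [ 0.2101 -0.5887  0.2388] yaw 19.64 F [-0.5  0.3  0.1] open 0.999 q7 -0.22
shift tool mm [ 458.3 -243.3   88.7] turn deg [ 0.000e+00  1.000e-02 -8.736e+01]
```

```bash
python3 -m creep '[34,-18,4,0,0,0,34,-18,4,0,0,0,34,-18,4,0,0,0,34,-18,4,0,0,0,34,-18,4,0,0,0]' 36; python3 -m creep '[34,-18,4,0,0,0,34,-18,4,0,0,0,34,-18,4,0,0,0,34,-18,4,0,0,0,34,-18,4,0,0,0]'; python3 go.py 0.560 -0.2055 0.15 107
```

```text
clock: 1.12
tool_pos: [0.3348, -0.4542, 0.2176]
eef_rot: [0.987, 0.159, -0.003, 0.005]
contact_force: [1.0, 0.3, -0.1]
opening: 0.647
clock: 1.53
tool_pos: [0.4736, -0.309, 0.1956]
eef_rot: [0.987, 0.158, -0.002, 0.006]
contact_force: [0.7, -1.1, -0.0]
opening: 0.409
t1.53 pos [ 0.4736 -0.309   0.1956] yaw 18.17 F [ 0.7 -1.1 -0. ] open 0.409 q7 -0.89
shift tool mm [114.6 -71.9  44.1] turn deg [  0.28   0.78 -88.83]
```

```bash
python3 -m creep '[38,-24,8,0,0,-7,0,0,0,0,0,-7,0,0,0,0,0,-7,0,0,0,0,0,-7,0,0,0,0,0,-7]'; python3 -m creep '[0,0,0,0,0,-7,0,0,0,0,0,-7,0,0,0,0,0,-7,0,0,0,0,0,-7,0,0,0,0,0,-7]';python3 go.py 0.560 -0.2055 0.15 107
```

```text
clock: 1.95
tool_pos: [0.5113, -0.262, 0.1877]
eef_rot: [0.891, 0.455, 0.001, 0.005]
contact_force: [-0.2, -0.6, 0.6]
opening: 0.411
clock: 2.37
tool_pos: [0.5127, -0.2612, 0.1883]
eef_rot: [0.708, 0.706, -0.0, 0.006]
contact_force: [-0.9, -0.2, 0.3]
opening: 0.41
t2.37 pos [ 0.5127 -0.2612  0.1883] yaw 89.83 F [-0.9 -0.2  0.3] open 0.410 q7 -0.05
shift tool mm [56.2 46.9 38.2] turn deg [  0.38   0.55 -17.17]
```

```bash
python3 -m creep '[0,0,0,0,0,-7,0,0,0,0.3,0.5,-7,0,0,0,0,0,-3,10,30,30,0,0,0,10,30,30,0,0,0]'; python3 go.py 0.562 -0.212 0.10 107
python3 - <<'E'
from plant import *
import cv2
for c in ['wrist','top']:
    d=snapshot(c);cv2.imwrite(f'pics/{c}1.png',d['color'][:,:,::-1])
E
```

```text
clock: 2.78
tool_pos: [0.5623, -0.2347, 0.1334]
eef_rot: [0.596, 0.803, -0.002, 0.006]
contact_force: [0.7, 0.2, -0.6]
opening: 0.406
t2.78 pos [ 0.5623 -0.2347  0.1334] yaw 106.83 F [ 0.7  0.2 -0.6] open 0.406 q7 0.09
shift tool mm [22.2  6.2 33.1] turn deg [ 0.19  0.68 -0.16]
```

View pics/wrist1.png

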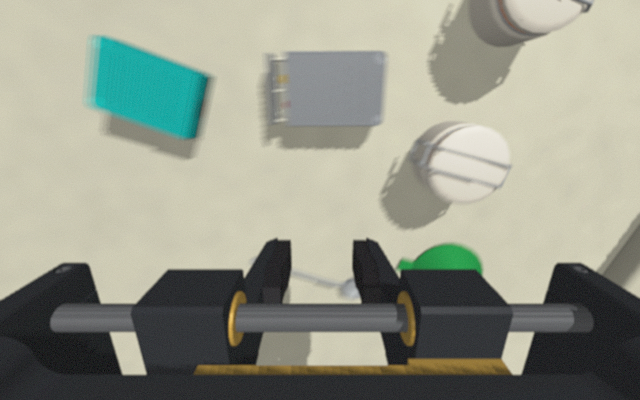

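View pics/top1.png

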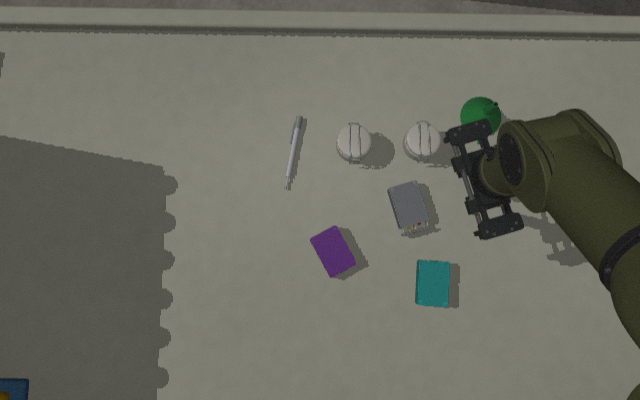

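```bash
python3 go.py 0.556 -0.214 0.014 107; python3 -m creep '[10,0,38,0,0.3,0,10,0,38,0,0.4,0,0,0,35,0,0,0,0,0,0,0,0,0]'; python3 go.py 0.556 -0.214 0.014 107
```

```text
t2.88 pos [ 0.5634 -0.2286  0.1296] yaw 107.32 F [-0.8  0.7 -1. ] open 0.405 q7 0.09
shift tool mm [ 16.7  -2.9 115.5] turn deg [0.07 0.26 0.32]
clock: 3.22
tool_pos: [0.561, -0.2111, 0.0194]
eef_rot: [0.593, 0.805, 0.004, 0.001]
contact_force: [-0.2, 0.0, 0.3]
opening: 0.407
t3.22 pos [ 0.561  -0.2111  0.0194] yaw 107.30 F [-0.2  0.   0.3] open 0.407 q7 -0.03
shift tool mm [-1.3 -5.7  5.4] turn deg [ 0.38 -0.2   0.3 ]
```

```bash
python3 -m creep '[10,-5,5,0.4,-0.2,0,10,0,0,0,0,0,5,0,0,0,0,0,3,0,0,0,0,0,0,0,0,0,0,0]'; python3 go.py
python3 - <<'E'
from plant import *
import cv2
d=snapshot('side');cv2.imwrite('pics/side2.png',d['color'][:,:,::-1])
d=snapshot('top');cv2.imwrite('pics/top2.png',d['color'][:,:,::-1])
E
```

```text
clock: 3.63
tool_pos: [0.5493, -0.1875, 0.02]
eef_rot: [0.594, 0.805, -0.0, 0.003]
contact_force: [0.2, -0.0, -0.0]
opening: 0.408
t3.63 pos [ 0.5493 -0.1875  0.02  ] yaw 107.13 F [ 0.2 -0.  -0. ] open 0.408 q7 -0.10
```

View pics/side2.png

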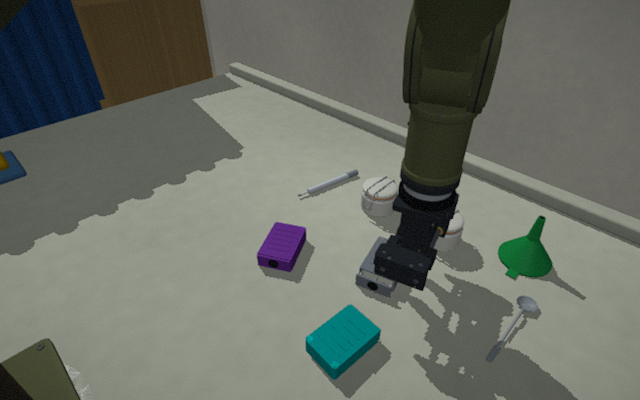

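View pics/top2.png

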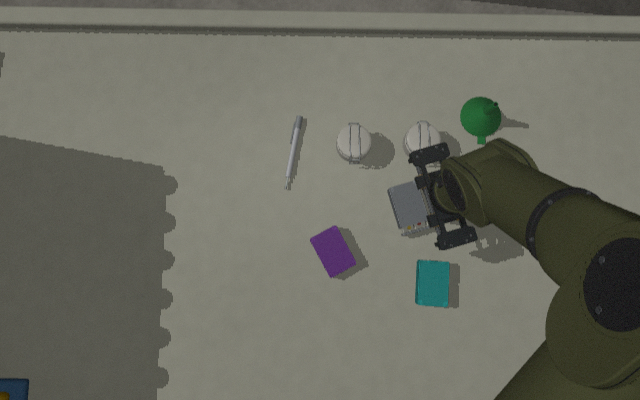

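```bash
python3 -m creep '[-2,0,5,0,0,0,0,0,3,0,0,0,0,0,0,0,0,0]'; python3 go.py .549 -.1875 .012 107
```

```text
clock: 3.98
tool_pos: [0.5517, -0.1926, 0.0127]
eef_rot: [0.595, 0.804, -0.0, 0.005]
contact_force: [-0.2, -0.1, 0.1]
opening: 0.405
t3.98 pos [ 0.5517 -0.1926  0.0127] yaw 106.96 F [-0.2 -0.1  0.1] open 0.405 q7 -0.11
shift tool mm [ 5.7 -1.1  0.7] turn deg [ 0.32  0.49 -0.04]
```

```bash
python3 -m creep '[6,0,0,0,0.5,0,5,0,0,0,0,0,5,0,0,0,0,0]';python3 -m creep '[6,0,0,0,0,2,6,0,0,0,0,2,6,0,0,0,0,2]'; python3 go.py
python3 - <<'E'
from plant import *
import cv2
d=snapshot('top');cv2.imwrite('pics/top3.png',cv2.resize(d['color'][100:300,300:500,::-1],None,fx=3,fy=3))
d=snapshot('wrist');cv2.imwrite('pics/wrist3.png',d['color'][:,:,::-1])
E
```

```text
clock: 4.23
tool_pos: [0.5469, -0.1791, 0.0121]
eef_rot: [0.597, 0.802, 0.002, 0.002]
contact_force: [0.3, -2.2, 1.0]
opening: 0.409
clock: 4.48
tool_pos: [0.5414, -0.1622, 0.0121]
eef_rot: [0.64, 0.768, 0.001, 0.002]
contact_force: [-0.2, -0.6, -0.3]
opening: 0.41
t4.48 pos [ 0.5414 -0.1622  0.0121] yaw 100.42 F [-0.2 -0.6 -0.3] open 0.410 q7 -0.25
```

View pics/top3.png

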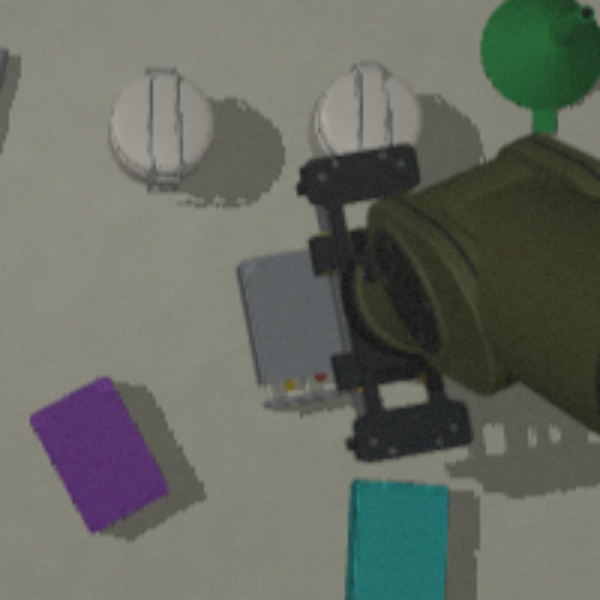

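View pics/wrist3.png

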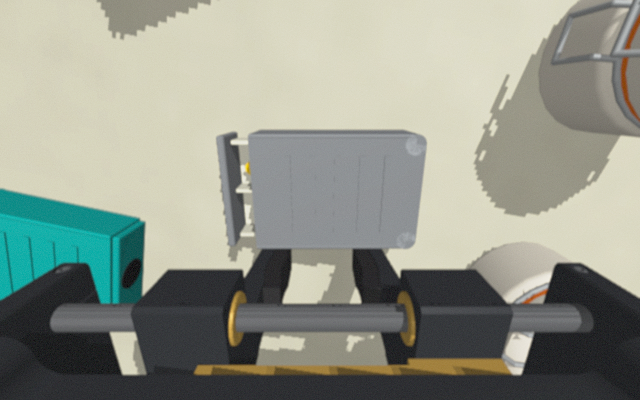

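```bash
python3 -m creep '[6,0,0,0,0,2.5,6,0,0,0,0,2.5,6,0,0,0,0,2,3,0,0,0,0,1.5,0,0,0,0,0,0]'; python3 go.py
```

```text
clock: 5.0
tool_pos: [0.5376, -0.141, 0.0121]
eef_rot: [0.695, 0.719, -0.0, 0.002]
contact_force: [0.4, -1.2, 0.8]
opening: 0.407
t5.00 pos [ 0.5376 -0.141   0.0121] yaw 92.01 F [ 0.4 -1.2  0.8] open 0.407 q7 -0.38
```

```bash
python3 -m creep '[-20,0,0,0,0,0,-35,0,0,0,0,0,-20,0,-38,0,0,0,-40,0,-40,0,0,0,-30,0,-30,0,0,0]'; python3 go.py
python3 - <<'E'
from plant import *
import cv2
d=snapshot('top');cv2.imwrite('pics/top4.png',d['color'][:,:,::-1]);cv2.imwrite('pics/top4c.png',cv2.resize(d['color'][105:245,310:460,::-1],None,fx=5,fy=5,interpolation=cv2.INTER_CUBIC))
d=snapshot('side');cv2.imwrite('pics/side4.png',d['color'][:,:,::-1]);
E
```

```text
clock: 5.42
tool_pos: [0.5421, -0.2673, 0.1071]
eef_rot: [0.685, 0.728, 0.0, -0.009]
contact_force: [0.4, -0.5, -0.4]
opening: 0.411
t5.42 pos [ 0.5421 -0.2673  0.1071] yaw 93.52 F [ 0.4 -0.5 -0.4] open 0.411 q7 -0.04
```

View pics/top4c.png

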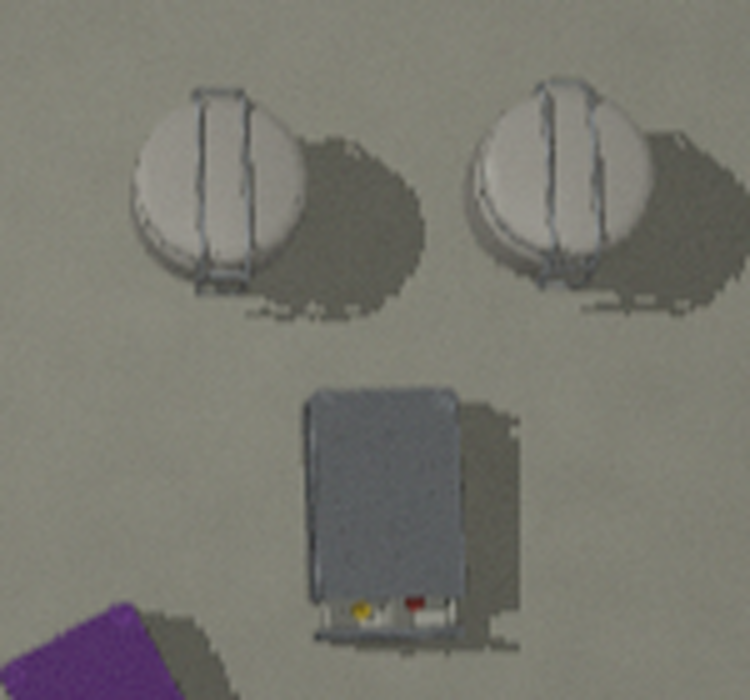

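View pics/side4.png

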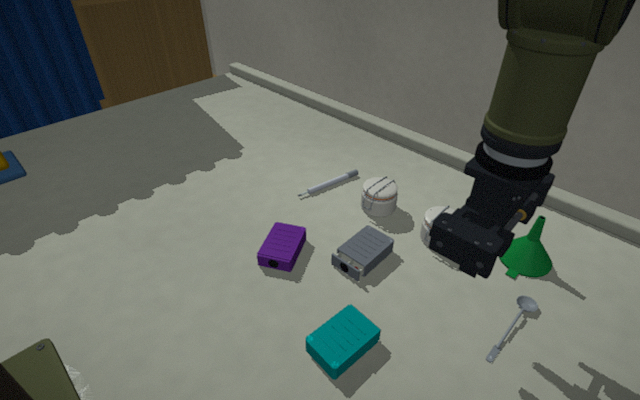

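Run:
```python
from h import *
px=lambda a,b:((a+.5)/5-.5+310,(b+.5)/5-.5+105)
for zl in (.05,.057):
    A=back('top',px(219.5,180),zl)[:2];B=back('top',px(566.5,174.5),zl)[:2];print(A,B,np.linalg.norm(A-B))
g=B-A; G=np.arctan2(g[0],-g[1]);ux=np.array([np.cos(G),np.sin(G)]);uy=np.array([-ux[1],ux[0]])
C=np.array([back('top',px(*p),.026)[:2] for p in [(308,390),(457,389),(465,600),(317,604)]])
for i in range(4):print(np.linalg.norm(C[i]-C[(i+1)%4]).round(4),end=' ')
c=C.mean(0);ax=C[0]+C[1]-C[2]-C[3];th=np.arctan2(ax[1],ax[0])
M=(A+B)/2
print('box',c,np.degrees(th),'gap',M,np.degrees(G),'rel x,y',(c-M)@ux,(c-M)@uy)
T=np.array([back('top',px(*p),.025)[:2] for p in [(316,638),(465,635)]]).mean(0);print('tray face',T,-(T-c)@[np.cos(th),np.sin(th)]-.046)
overlay(cv2.imread('pics/top4.png'),'top',(c[0],c[1],th,.011),[A,B],(310,105,150,140),5,'pics/ov4.png')
```

```text
[ 0.66265481 -0.03232515] [ 0.66689237 -0.16928466] 0.1370250576217465
[ 0.66110555 -0.03179857] [ 0.66531342 -0.16779844] 0.1360649501372282
0.0597 0.0844 0.0587 0.0855 box [ 0.54115938 -0.10135386] 2.141416368198283 gap [ 0.66320948 -0.09979851] 1.7721792049579226 rel x,y -0.12203983178007376 0.0022198403855681085
tray face [ 0.48512135 -0.10284766] 0.010054706568871509
```

View pics/ov4.png

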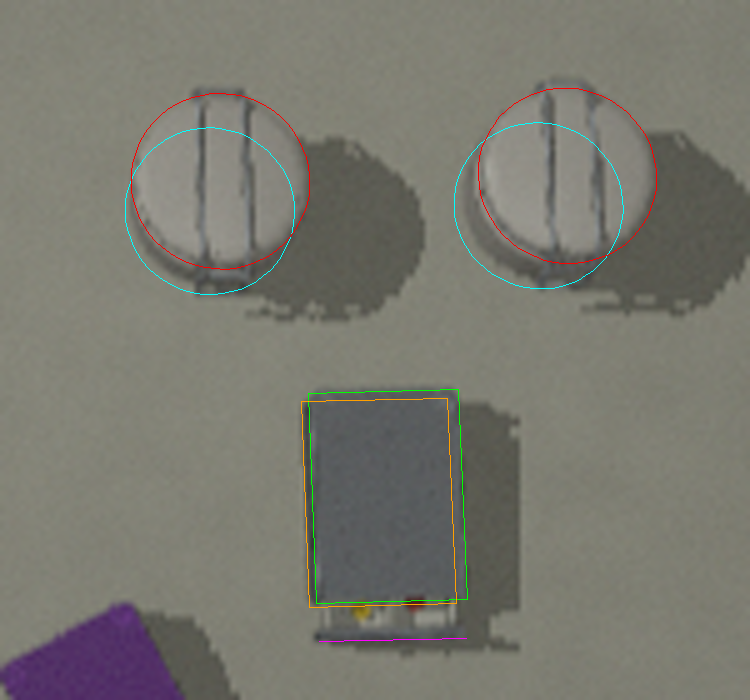

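```bash
python3 -m creep '[0,0,-10,0,0,7,0,0,-10,0,0,7,0,0,0,0,0,7,0,0,0,0,0,7,0,0,0,0,0,7]' 18; python3 -m creep '[0,0,0,0,0,7,0,0,0,0,0,7,0,0,0,0,0,7,0,0,0,0,0,7,0,0,0,0,0,7]'; python3 -m creep '[0,0,0,0,0,7,0,0,0,0,0,7,0,0,0,0,0,7]';python3 go.py 0.45 -.1045 .11 1.8
```

```text
clock: 5.93
tool_pos: [0.5442, -0.2771, 0.1316]
eef_rot: [0.877, 0.48, 0.002, -0.002]
contact_force: [-0.5, -0.7, 0.1]
opening: 0.204
clock: 6.35
tool_pos: [0.5432, -0.2738, 0.1293]
eef_rot: [0.982, 0.187, 0.0, -0.004]
contact_force: [1.3, -0.7, 1.0]
opening: 0.204
clock: 6.6
tool_pos: [0.5425, -0.2714, 0.1276]
eef_rot: [1.0, 0.001, -0.002, -0.005]
contact_force: [0.4, 1.0, -0.2]
opening: 0.203
t6.60 pos [ 0.5425 -0.2714  0.1276] yaw 0.11 F [ 0.4  1.  -0.2] open 0.203 q7 -1.20
shift tool mm [ -92.1 -166.8   19.7] turn deg [-0.6   0.18 -1.69]
```

```bash
python3 -m creep '[-19,-34,0,-0.6,0.2,-1.7,-19,-34,0,0,0,0,-19,-34,0,0,0,0,-19,-34,0,0,0,0,-19,-30,0,0,0,0]'; python3 go.py 0.45 -.1045 .04 1.8
```

```text
clock: 7.02
tool_pos: [0.4452, -0.1088, 0.125]
eef_rot: [1.0, 0.011, 0.005, 0.004]
contact_force: [0.5, 0.4, -0.7]
opening: 0.203
t7.02 pos [ 0.4452 -0.1088  0.125 ] yaw 1.29 F [ 0.5  0.4 -0.7] open 0.203 q7 -1.40
shift tool mm [ 4.  -4.9 85. ] turn deg [ 0.48 -0.57 -0.52]
```

```bash
python3 -m creep '[0,0,35,0.4,-0.5,-0.5,0,0,35,0,0,0,0,0,30,0,0,0,0,0,0,0,0,0]'; python3 go.py 0.45 -.1045 .013 1.8
python3 - <<'E'
from plant import *
import cv2,numpy as np
d=snapshot('wrist');cv2.imwrite('pics/wrist5.png',d['color'][:,:,::-1])
E
```

```text
clock: 7.35
tool_pos: [0.4404, -0.0963, 0.0252]
eef_rot: [1.0, 0.027, -0.006, -0.004]
contact_force: [0.3, -0.9, 0.6]
opening: 0.206
t7.35 pos [ 0.4404 -0.0963  0.0252] yaw 3.06 F [ 0.3 -0.9  0.6] open 0.206 q7 -1.47
shift tool mm [ 9.3  8.8 12. ] turn deg [-0.48  0.65  1.26]
```

View pics/wrist5.png

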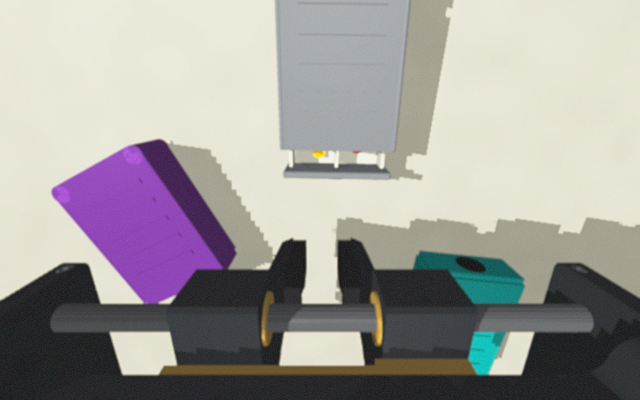

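```bash
python3 -m creep '[4,9,6,-0.5,0.6,1.2,4,0,6,0,0,0,0,0,0,0,0,0]'; python3 go.py 0.45 -.1045 .013 1.8
python3 - <<'E'
from plant import *
import cv2,numpy as np
d=snapshot('wrist');cv2.imwrite('pics/wrist6.png',d['color'][:,:,::-1])
E
```

```text
clock: 7.65
tool_pos: [0.4513, -0.1045, 0.0172]
eef_rot: [1.0, 0.018, -0.0, -0.001]
contact_force: [-0.0, -0.8, 0.2]
opening: 0.207
t7.65 pos [ 0.4513 -0.1045  0.0172] yaw 2.02 F [-0.  -0.8  0.2] open 0.207 q7 -1.77
shift tool mm [-1.3 -0.1  4.2] turn deg [-0.09  0.05  0.22]
```

View pics/wrist6.png

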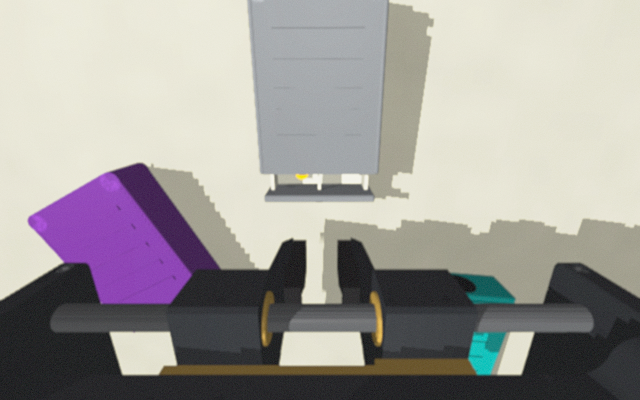

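```bash
python3 -m creep '[6,0,4,0,0,0,6,0,0,0,0,0,6,0,0,0,0,0,4,0,0,0,0,0,4,0,0,0,0,0]';python3 go.py 0.5 -.1035 .013 1.8;  python3 -m creep '[4,0,0,0,0,0,4,0,0,0,0,0,4,0,0,0,0,0,4,0,0,0,0,0]'; python3 go.py 0.57 -.1025 .013 1.8
python3 - <<'E'
from plant import *
import cv2,numpy as np
d=snapshot('wrist');cv2.imwrite('pics/wrist7.png',d['color'][:,:,::-1])
E
```

```text
clock: 8.12
tool_pos: [0.48, -0.1029, 0.0145]
eef_rot: [1.0, 0.018, 0.001, -0.001]
contact_force: [-1.1, -0.2, -0.7]
opening: 0.204
t8.12 pos [ 0.48   -0.1029  0.0145] yaw 2.10 F [-1.1 -0.2 -0.7] open 0.204 q7 -1.76
shift tool mm [20.   1.3  1.5] turn deg [-0.12 -0.09  0.3 ]
clock: 8.45
tool_pos: [0.4962, -0.1024, 0.0147]
eef_rot: [1.0, 0.018, -0.001, -0.001]
contact_force: [-2.0, -1.9, 1.0]
opening: 0.204
t8.45 pos [ 0.4962 -0.1024  0.0147] yaw 2.09 F [-2.  -1.9  1. ] open 0.204 q7 -1.76
shift tool mm [73.7  2.8  1.6] turn deg [-0.11  0.07  0.29]
```

View pics/wrist7.png

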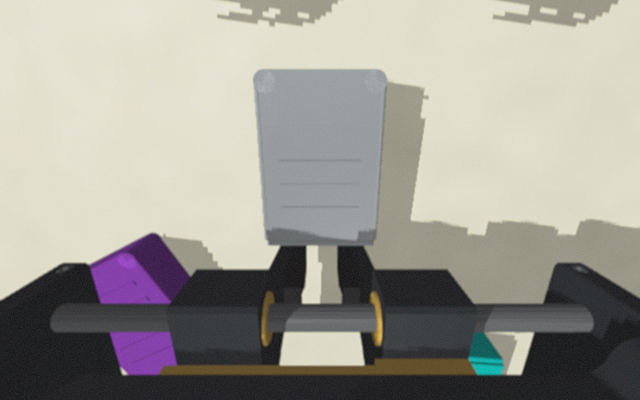

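```bash
python3 -m creep '[6,0.5,1,0,0,0,6,0.5,0,0,0,0,6,0.5,0,0,0,0,6,0.5,0,0,0,0,6,0.4,0,0,0,0]';  python3 go.py 0.57 -.1025 .013 1.8
python3 - <<'E'
from plant import *
import cv2,numpy as np
d=snapshot('wrist');cv2.imwrite('pics/wrist8.png',d['color'][:,:,::-1]);np.savez('wrist_cal.npz',K=d['intrinsics'],E=d['extrinsics'])
d=snapshot('top');cv2.imwrite('pics/top8.png',d['color'][:,:,::-1])
E
```

```text
clock: 8.92
tool_pos: [0.5252, -0.1039, 0.0134]
eef_rot: [1.0, 0.018, -0.004, -0.001]
contact_force: [-4.1, -0.3, 3.2]
opening: 0.202
t8.92 pos [ 0.5252 -0.1039  0.0134] yaw 2.08 F [-4.1 -0.3  3.2] open 0.202 q7 -1.75
shift tool mm [44.9  0.2  0. ] turn deg [-0.09  0.51  0.28]
```

View pics/wrist8.png

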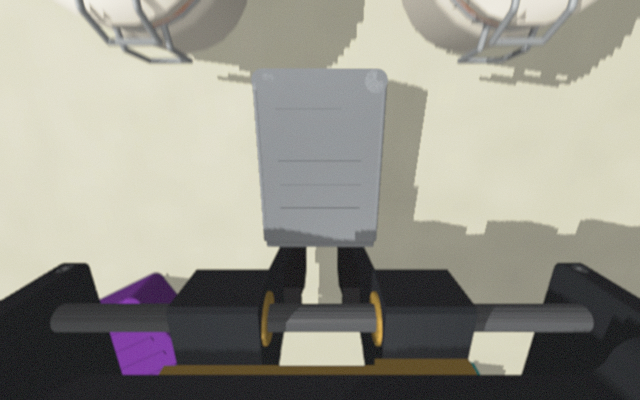

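View pics/top8.png

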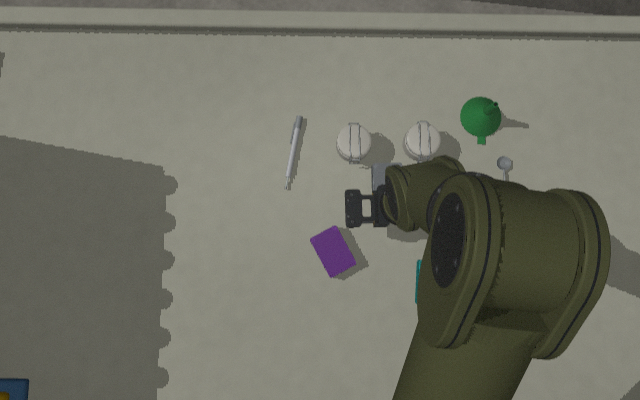

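```bash
python3 -m creep '[5,0.8,0,0,0.2,0,5,0.8,0,0,0,0,5,0.8,0,0,0,0.3]';  python3 go.py
python3 - <<'E'
from plant import *
import cv2,numpy as np
d=snapshot('wrist');cv2.imwrite('pics/wrist9.png',d['color'][:,:,::-1])
E
```

```text
clock: 9.27
tool_pos: [0.5422, -0.1055, 0.0133]
eef_rot: [1.0, 0.016, -0.001, -0.001]
contact_force: [-2.9, 0.6, 1.8]
opening: 0.201
t9.27 pos [ 0.5422 -0.1055  0.0133] yaw 1.79 F [-2.9  0.6  1.8] open 0.201 q7 -1.75
```

View pics/wrist9.png

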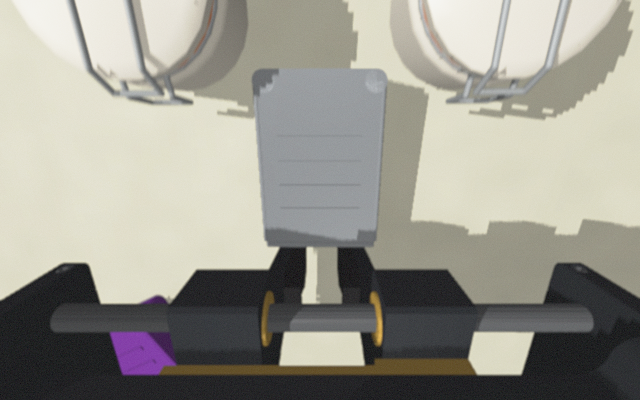

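```bash
python3 -m creep '[5,-0.1,0,0,0,0,5,-0.1,0,0,0,0,5,-0.1,0,0,0,0,5,0,0,0,0,0]';  python3 go.py
python3 - <<'E'
from plant import *
import cv2,numpy as np
d=snapshot('wrist');cv2.imwrite('pics/wrist10.png',d['color'][:,:,::-1])
E
```

```text
clock: 9.65
tool_pos: [0.5647, -0.1054, 0.0133]
eef_rot: [1.0, 0.015, -0.001, -0.001]
contact_force: [-2.3, 0.3, 2.0]
opening: 0.205
t9.65 pos [ 0.5647 -0.1054  0.0133] yaw 1.70 F [-2.3  0.3  2. ] open 0.205 q7 -1.74
```

View pics/wrist10.png

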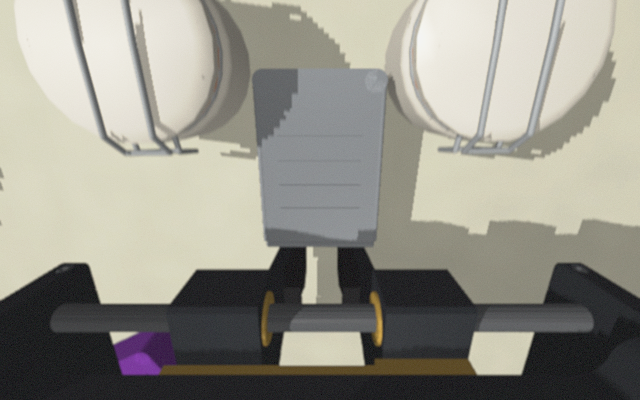

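```bash
python3 -m creep '[5,-0.4,0,0,0,0,5,-0.4,0,0,0,0,5,-0.3,0,0,0,0]';  python3 go.py
python3 - <<'E'
from plant import *
import cv2,numpy as np
d=snapshot('wrist');cv2.imwrite('pics/wrist11.png',d['color'][:,:,::-1])
E
```

```text
clock: 9.95
tool_pos: [0.582, -0.1039, 0.0133]
eef_rot: [1.0, 0.015, -0.0, -0.001]
contact_force: [-2.1, 0.0, 1.6]
opening: 0.204
t9.95 pos [ 0.582  -0.1039  0.0133] yaw 1.68 F [-2.1  0.   1.6] open 0.204 q7 -1.73
```

View pics/wrist11.png

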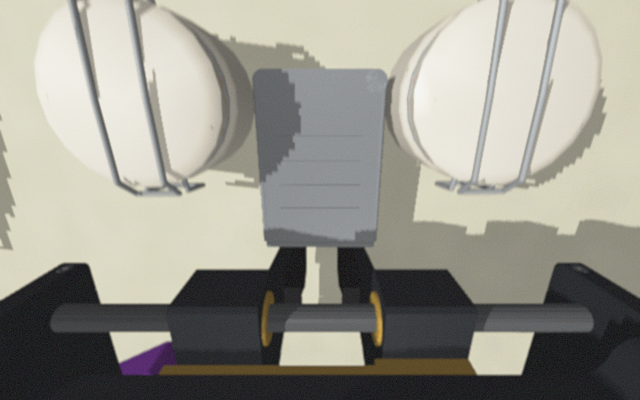

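```bash
python3 -m creep '[5,-0.1,0,0,0,0,5,-0.1,0,0,0,0,5,0,0,0,0,0,5,0,0,0,0,0]';  python3 go.py
python3 - <<'E'
from plant import *
import cv2,numpy as np
d=snapshot('wrist');cv2.imwrite('pics/wrist12.png',d['color'][:,:,::-1])
E
```

```text
clock: 10.33
tool_pos: [0.6049, -0.1026, 0.0133]
eef_rot: [1.0, 0.015, 0.0, -0.001]
contact_force: [-2.2, 0.1, 1.3]
opening: 0.204
t10.33 pos [ 0.6049 -0.1026  0.0133] yaw 1.71 F [-2.2  0.1  1.3] open 0.204 q7 -1.72
```

View pics/wrist12.png

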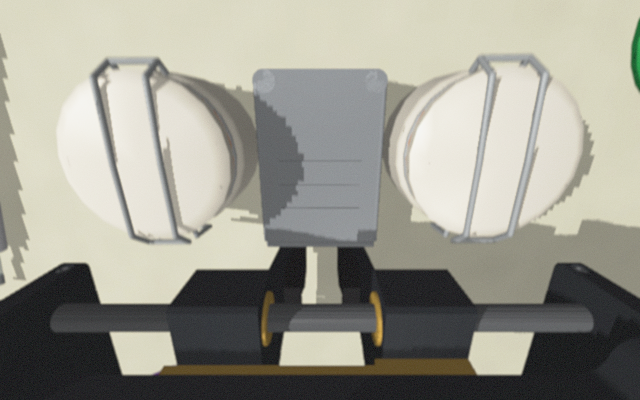

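```bash
python3 -m creep '[5,0.3,0,0,0,0,5,0.3,0,0,0,0,5,0.2,0,0,0,0,5,0.1,0,0,0,0]';  python3 go.py
python3 - <<'E'
from plant import *
import cv2,numpy as np
d=snapshot('wrist');cv2.imwrite('pics/wrist13.png',d['color'][:,:,::-1])
E
```

```text
clock: 10.72
tool_pos: [0.6277, -0.1026, 0.0133]
eef_rot: [1.0, 0.015, 0.001, -0.001]
contact_force: [-1.5, -0.6, 1.2]
opening: 0.203
t10.72 pos [ 0.6277 -0.1026  0.0133] yaw 1.72 F [-1.5 -0.6  1.2] open 0.203 q7 -1.71
```

View pics/wrist13.png

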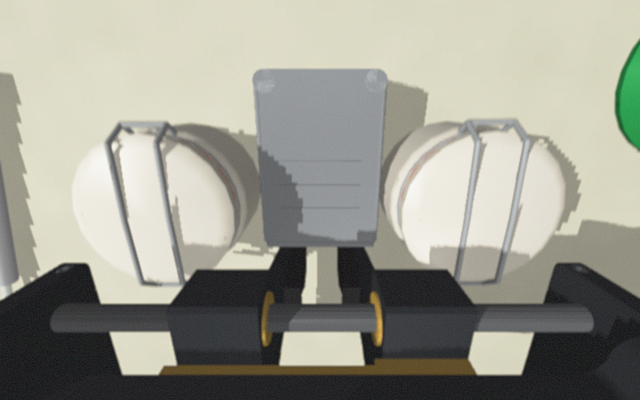

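```bash
python3 -m creep '[5,-0.1,0,0,0,0,5,-0.1,0,0,0,0,5,0,0,0,0,0,5,0,0,0,0,0]';  python3 go.py
python3 - <<'E'
from plant import *
import cv2,numpy as np
d=snapshot('wrist');cv2.imwrite('pics/wrist14.png',d['color'][:,:,::-1])
d=snapshot('side');cv2.imwrite('pics/side14.png',d['color'][:,:,::-1])
E
```

```text
clock: 11.1
tool_pos: [0.6502, -0.1019, 0.0134]
eef_rot: [1.0, 0.015, 0.001, -0.001]
contact_force: [-1.4, -0.9, -0.3]
opening: 0.205
t11.10 pos [ 0.6502 -0.1019  0.0134] yaw 1.71 F [-1.4 -0.9 -0.3] open 0.205 q7 -1.70
```

View pics/wrist14.png

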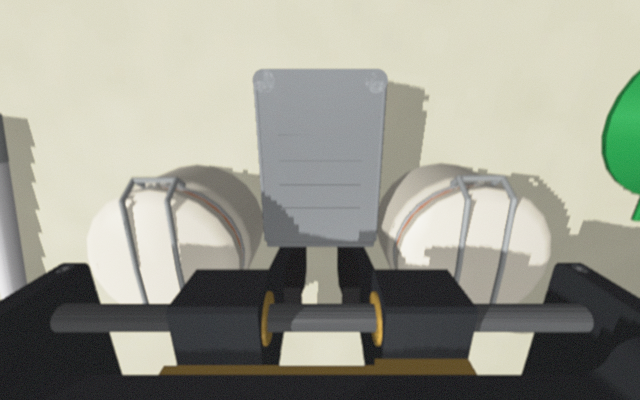

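View pics/side14.png

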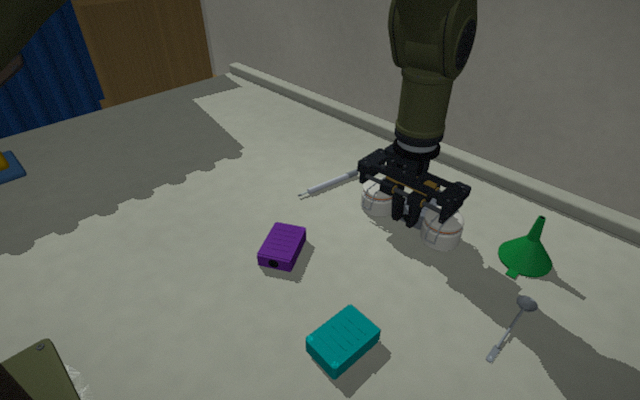

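```bash
python3 -m creep '[5,0.1,0,0,0,0,5,0,0,0,0,0,5,0,0,0,0,0,5,0,0,0,0,0,5,0,0,0,0,0]';  python3 go.py;python3 -m creep '[5,0,0,0,0,0,5,0,0,0,0,0,4,0,0,0,0,0]';  python3 go.py .704 -.1 .0133 1.7
python3 - <<'E'
from plant import *
import cv2,numpy as np
d=snapshot('wrist');cv2.imwrite('pics/wrist15.png',d['color'][:,:,::-1])
E
```

```text
clock: 11.62
tool_pos: [0.6766, -0.1012, 0.0134]
eef_rot: [1.0, 0.015, 0.001, -0.001]
contact_force: [-1.5, 0.8, 2.0]
opening: 0.208
t11.62 pos [ 0.6766 -0.1012  0.0134] yaw 1.71 F [-1.5  0.8  2. ] open 0.208 q7 -1.69
clock: 11.87
tool_pos: [0.6925, -0.1007, 0.0134]
eef_rot: [1.0, 0.015, 0.001, -0.001]
contact_force: [-2.1, -0.8, 0.7]
opening: 0.205
t11.87 pos [ 0.6925 -0.1007  0.0134] yaw 1.71 F [-2.1 -0.8  0.7] open 0.205 q7 -1.68
shift tool mm [11.5 -0.3  0.2] turn deg [-0.11 -0.11  0.01]
```

View pics/wrist15.png

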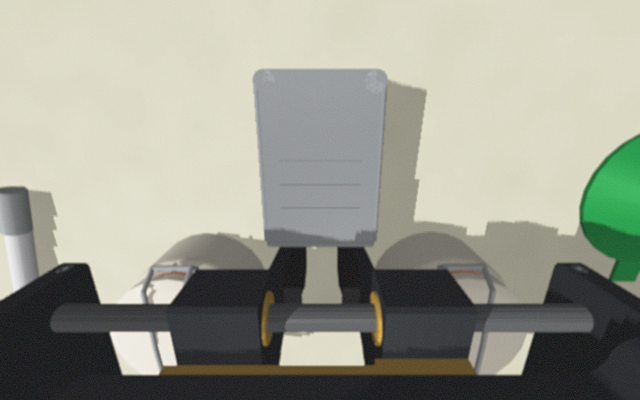

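```bash
python3 -m creep '[5,0,0,0,0,0,5,0,0,0,0,0,4,0,0,0,0,0,0,0,0,0,0,0]';  python3 go.py;python3 -m creep '[-6,0,0,0,0,0,-8,0,0,0,0,0,0,0,-30,0,0,0,0,0,-40,0,0,0,0,0,-40,0,0,0]'; python3 -m creep '[-40,0,-10,0,0,0,-40,0,0,0,0,0,-40,0,0,0,0,0,-40,0,0,0,0,0,-40,0,0,0,0,0]'; python3 go.py
python3 - <<'E'
from plant import *
import cv2,numpy as np
for c in ['wrist','side','top']:
    d=snapshot(c);cv2.imwrite(f'pics/{c}16.png',d['color'][:,:,::-1])
E
```

```text
clock: 12.25
tool_pos: [0.7093, -0.1, 0.0134]
eef_rot: [1.0, 0.015, 0.002, -0.001]
contact_force: [-0.5, -0.4, -0.1]
opening: 0.2
t12.25 pos [ 0.7093 -0.1     0.0134] yaw 1.71 F [-0.5 -0.4 -0.1] open 0.200 q7 -1.67
clock: 12.67
tool_pos: [0.6879, -0.0997, 0.1159]
eef_rot: [1.0, 0.016, -0.005, -0.002]
contact_force: [1.4, 0.1, -0.5]
opening: 0.208
clock: 13.08
tool_pos: [0.5027, -0.1044, 0.1373]
eef_rot: [1.0, 0.015, 0.019, -0.002]
contact_force: [0.2, -1.7, -0.4]
opening: 0.205
t13.08 pos [ 0.5027 -0.1044  0.1373] yaw 1.76 F [ 0.2 -1.7 -0.4] open 0.205 q7 -1.72
```

View pics/top16.png

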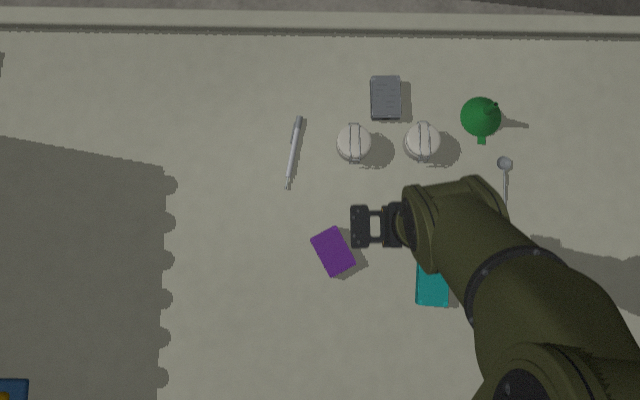

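View pics/side16.png

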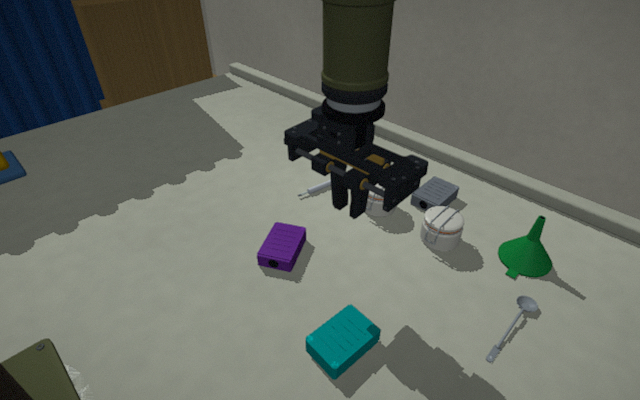

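View pics/wrist16.png

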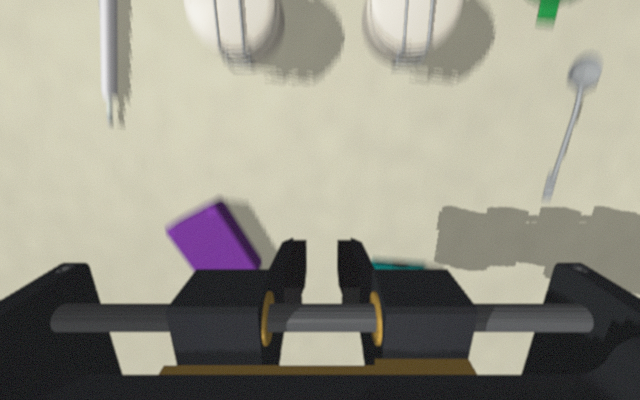

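Run:
```python
from h import *
from plant import *
im=cv2.imread('pics/top16.png');cv2.imwrite('pics/top16c.png',cv2.resize(im[60:180,320:470],None,fx=5,fy=5,interpolation=cv2.INTER_CUBIC))
C=np.array([back('top',p,.026)[:2] for p in [(371.3,75.5),(401,75.5),(401.5,119.5),(371.5,119.5)]]);c=C.mean(0)
A=np.array([.6611,-.0318]);B=np.array([.6653,-.1678]);M=(A+B)/2;g=np.arctan2(B[0]-A[0],A[1]-B[1]);u=np.array([np.cos(g),np.sin(g)]);v=[-u[1],u[0]]
print('box',c,'rel',(c-M)@u,(c-M)@v,'rear',(c-M)@u-.046)
for t in ['pill_box','thermometer','funnel','teaspoon']:
    print(t,[(np.round(r['xy']).tolist(),round(r['score'],2)) for r in find_in(t,'top')])
```

```text
box [ 0.75868443 -0.10063131] rel 0.09541326700839271 -0.0037782962163173334 rear 0.049413267008392714
pill_box [([429.0, 289.0], 0.85), ([388.0, 99.0], 0.59), ([332.0, 254.0], 0.57)]
thermometer [([295.0, 139.0], 0.82)]
funnel [([481.0, 117.0], 0.77), ([354.0, 141.0], 0.4)]
teaspoon [([507.0, 164.0], 0.71)]
```

View pics/top16c.png

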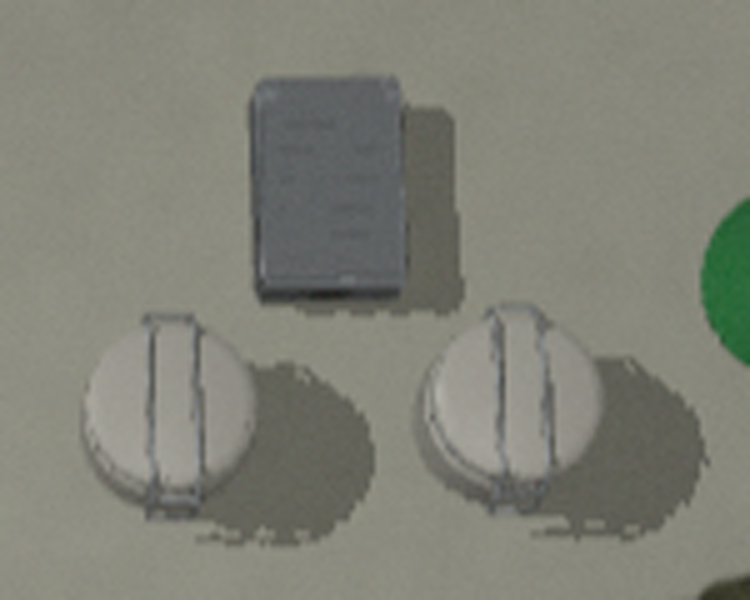

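The crop shows the grey box flat behind the jars, spanning (371–401, 75–120) in the top view. Its tray looks shut and its rear face is about 49 mm past the jar line. The arm is clear and the bystanders are where they were, so I'm handing in.

```bash
python3 -c "
from plant import *
print(finish_job())"
```

```text
the job is handed in; nothing more can be done
None
```

The grey pill box is behind the two jars with its tray shut, and the job is handed in at about 13 s of robot time; no verdict is reported. I pushed it sideways with two spread fingertips to line it up with the gap. Then I pushed its face plate to shut the tray and slid the box through, correcting by a millimetre or two from the wrist pictures.

**Last checks:**
- **Box position:** the top picture puts the rear face about 49 mm past the jar line (30 to 90 mm allowed) and the middle 2–4 mm from the gap's centre line (20 mm allowed). The finger position at the end of the push implied about 55 mm past the line, also inside the limits.
- **Angle and tray:** the box is turned about 1–2° from the gap. The tray looks shut and the box looks flat. I read these from pictures and did not measure the tray's last millimetres.
- **Forces:** readings between moves stayed at about 5 N or less, and I saw no sign of contact with the jars.
- **Bystanders:** the thermometer, funnel and teaspoon were found within about 2 pixels (roughly 4 mm) of where they started.

**Disagreements:**
- The side camera's overlay sat about 3 mm off the top camera's, so I steered through the gap by the wrist camera.
- In the final top picture the network scored the teal box above the grey one. I went by colour.

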